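Snap the guard onto the glass grinder

TASK

Put the loose hood guard over the grinding head of the bench glass grinder and press it straight down, gently, only as hard as it takes, until both hooks have clicked over its ears and it sits flat on the deck; the guard is thin and cracks if it is forced down hard. The height the deck is set at has not been measured. Then let go, and leave the other things on the bench where they are.

Things in the scene. Friction and masses are not known exactly. Their poses are not given: they have to be found in the camera images.
- guard: Loose grey plastic guard, about 100 g, standing on the bench. Origin: centre of its underside; x across, y along it, z up. Hollow hood open below, 44 (x) by 64 (y) by 40 mm tall, walls 4 mm, cavity 36 by 56 by 36 mm. Roof rib to grip: 12 mm thick (x), 44 mm long (y), z = 40 to 64 mm. A flat notched ear at each y end. Symmetrical: fits either way round.
- ear_left (a point): Point on the underside of the guard's +y ear, 38 mm from its origin. The ear is a block 14 mm thick, flush with the underside, 40 mm wide in x, from y = 32 to 56 mm; a notch 20 mm wide (x = -10 to 10 mm) is cut into its end from y = 44 mm outwards, leaving two prongs.
- ear_right (a point): The same point on the mirrored -y ear.
- grinder: Bench glass grinder, fixed: grey box with a white deck, 210 (x) by 200 (y) mm. The deck is locked at an unmeasured height, its top 80 to 98 mm above the bench; the hooks ride on it. In mid-deck the brass grinding head, 19 mm across, its top 114 mm above the bench. Origin: centre of the underside; y axis from the right hook to the left.
- seat (a point): Fixed point on the head's axis, midway between the hooks, 80 mm above the bench; axes as the grinder's. The deck's real top is 0 to 18 mm above it. Guard home: origin over this point, flat on the deck, length along the hooks' line, about 1 mm of play under the hooks. The deck is rigid: force climbs fast once the guard is down, and 25 N on the deck cracks the guard.
- hook_left (a joint): Sprung snap hook at the seat's +y side, 14 mm wide (x), 28 mm above the deck. Stem at y = 45 to 48.5 mm; barb in to y = 41 mm, flat underside 15.4 mm above the deck, sloped on top. It enters the ear's notch, is pushed outward by its inner edge and snaps back over the ear. Value: outward swing, rad: 0 at rest, about 0.1 as the ear passes, under 0.02 clicked. Both together need 10 to 18 N.
- hook_right (a joint): The same hook on the seat's -y side, about a third stiffer, so the sides may click one after the other.
- spool: Bystander: black solder spool, 60 mm across, 46 mm tall, standing. Origin: centre of its underside.
- flux_jar: Bystander: amber flux jar with a white cap, 58 mm across, 62 mm tall. Origin: centre of its underside.
- offcut_a: Bystander: green glass offcut 75 by 50 by 5 mm, lying flat near the robot.
- offcut_b: Bystander: amber glass offcut 60 by 60 by 5 mm, lying flat near the robot.
- rub_block: Bystander: wooden rubbing block 60 by 32 by 26 mm.
- pliers: Bystander: running pliers, 155 mm long, 12 mm thick, lying beyond the guard.
- straightedge: Bystander: aluminium straightedge 260 by 22 by 6 mm, lying to the left of the grinder.
Not all that is in view belongs to the job. There is more than one size of the guard; the job needs the middle-sized.

How it is judged:
By the outcome, as a careful person would: the job done as asked, in the order asked, and still so for the second after the job is handed in, with the robot touching nothing.
It also fails if it takes over 58 s, if anything falls off the work surface, if the arm or the gripper's body presses on something with over 40 N, if the wrist force passes 120 N, or if a joint passes its speed limit or range.

ROBOT

A 6-joint arm with a two-finger parallel gripper is mounted at the origin on the work surface. World frame = base frame: x ahead of the robot, y to its left, z up, the work surface at z = 0. Lengths are in mm, angles in rad, forces in N, time in s.
With the tool pointing down it reaches from about 400 to 825 mm from the base axis. Payload 7 kg.
Tool frame: the origin (TCP) lies at the very end of the fingers, on their centre line; the grasp point (between the pads) lies 19 mm behind it; z points along the fingers, y is the line along which they close (so a half turn about z gives the same grasp; the last joint's range is limited). The gripper opens to 88 mm and grips with 3 to 60 N. Pads are 19 mm wide; open, the fingers measure 130 mm over their backs; the gripper's body (78 mm by 193 mm) begins 47 mm behind the grasp point.
Start: joints at [-0.951, 0.359, 0.012, 0, -1.224, -0.288], TCP at [219.851, -638.17, 226.561] pointing down, gripper open.
Joint ranges: [-3.07, 3.07], [-1.43, 2.12], [-1.02, 1.25], [-3.03, 1.67], [-3.05, -0], [-3.03, 3.03]. Speed limits (rad/s): [2.39, 2.39, 3.01, 3.14, 3.14, 3.14].

INTERFACE

Orientations are given as a unit quaternion [x, y, z, w].
In Python, from plant import bot gives the robot as it stands. Calls block until the motion is done:
- bot.move_ptp(position, orientation): joint-space move of the TCP to a pose.
- bot.line_to(position, velocity=150, ori=None): straight line of the TCP; ori=None keeps the orientation; velocity is the mean speed in mm/s.
- bot.move_joints(angles): joint-space move.
- bot.move_gripper(opening, force=None): finger opening in mm; force is the grip in N (None keeps the last); returns when the fingers have stopped.
- bot.pause(seconds).
- bot.solve_ik(position, orientation): joint angles nearest the present ones, or None.
- bot.read_state(): the state.
- bot.camera(name): name is "scene" or "top" or "wrist"; returns the picture (384x512x3 uint8, red, green, blue); there is no depth.
- bot.get_calibration(name): a dict with "fx", "fy", "cx", "cy" (pixels), "distortion" ([k1, k2, p1, p2, k3] as OpenCV has them; the pictures are not rectified), "view" (4x4, takes a point from world to camera coordinates); the wrist camera has in their place "T_tool_cam" (4x4, takes a point from camera to tool coordinates, whose origin is the TCP and whose axes are the flange's). Camera axes: x right, y up, looking along -z (the intrinsics and any distortion apply to the point x, -y, -z); pixel columns grow to the right and rows downward; lengths in mm; the calibration is good to about 2 mm. A picture is of the moment at which its call begins: read the wrist's pose just before it. get_calibration takes no time and is no camera call.
A pose or a line that the arm cannot do raises bot.Unreachable and nothing moves.
- bot.close_job(): hands the job in; it is judged then, once.
The state is a dict: "t": time; "joint_pos": joint angles; "qvel": joint speeds; "tau": joint torques, N m; "tcp_pos": TCP position; "eef_rot": TCP orientation; "contact_force": force on the tool from outside, world axes, zero at the start; "moment": the same for the moment, N m; "width": finger opening in mm; "finger_force": force on a finger pad.
Only numpy, scipy, OpenCV 4.12 (cv2) and the standard library are available. Lean on these libraries where they do the work, as an engineer would, in place of code of your own. Each camera call takes 0.05 s, during which the arm holds its last target. There are 200 camera calls.

## Working session

There is one attempt and no reset: what is moved stays moved. The work goes in short steps, each a Python script; the robot and the scene stay as the last script left them, time stands still between calls to the robot, and variables do not carry over. Pictures are saved under pics/ and viewed, at most 10 in all, crops included, and the job is handed in when it is done.

```bash
mkdir -p pics; ls
python3 - <<'E'
from plant import bot
import cv2,numpy as np
for n in("scene","top"):
    c=bot.get_calibration(n);print(n,c)
    im=bot.camera(n);cv2.imwrite(f"pics/{n}0.png",cv2.resize(im[:,:,::-1],None,fx=1.5,fy=1.5,interpolation=cv2.INTER_CUBIC))
    cv2.imwrite(f"{n}_raw0.png",im[:,:,::-1])
print(bot.get_calibration("wrist"));print(bot.read_state())
E
```

```text
pics
scene {'fx': 389.8458956221344, 'fy': 389.8458956221344, 'cx': 258.3057254541276, 'cy': 191.45846916094115, 'distortion': array([-0.03777991,  0.        ,  0.        ,  0.        ,  0.        ]), 'view': array([[-8.26077896e-01,  5.63136465e-01, -2.17401016e-02,
         4.61753303e+02],
       [-3.21992722e-01, -4.39975782e-01,  8.38297083e-01,
         9.65024803e+01],
       [ 4.62510537e-01,  6.99498844e-01,  5.44780111e-01,
        -1.49357183e+03],
       [ 0.00000000e+00,  0.00000000e+00,  0.00000000e+00,
         1.00000000e+00]])}
top {'fx': 436.0249389523053, 'fy': 436.0249389523053, 'cx': 258.33979348691923, 'cy': 189.50222731826048, 'distortion': array([-0.11262116,  0.        ,  0.        ,  0.        ,  0.        ]), 'view': array([[-3.26922292e-03, -9.99993707e-01, -1.37765558e-03,
        -1.25724318e+01],
       [ 9.95667768e-01, -3.38309385e-03,  9.29206648e-02,
        -5.17463375e+02],
       [-9.29247408e-02, -1.06790889e-03,  9.95672563e-01,
        -1.25240067e+03],
       [ 0.00000000e+00,  0.00000000e+00,  0.00000000e+00,
         1.00000000e+00]])}
{'fx
[... 535 characters left out ...]
00]])}
{'t': 0.1, 'joint_pos': array([-9.50905159e-01,  3.59322819e-01,  1.11993216e-02, -3.26878391e-04,
       -1.22410370e+00, -2.88121866e-01]), 'qvel': array([-0.00106354, -0.00187345,  0.00278359,  0.00151258,  0.0006123 ,
       -0.00172473]), 'tau': array([-2.38915563e-03, -5.84163594e+01,  2.93747342e+01,  7.01539546e+00,
        1.01643577e-02, -4.66920676e-05]), 'tcp_pos': array([ 219.7224709 , -637.79538377,  225.72944406]), 'eef_rot': array([-1.65069977e-01,  9.86281586e-01,  7.10358258e-04, -1.75661546e-04]), 'contact_force': array([ 0.7276297 , -0.49811018,  0.52423258]), 'moment': array([ 0.00564016, -0.05231555, -0.03914608]), 'finger_force': 0.0, 'width': 87.66363859909208}
```

View pics/top0.png

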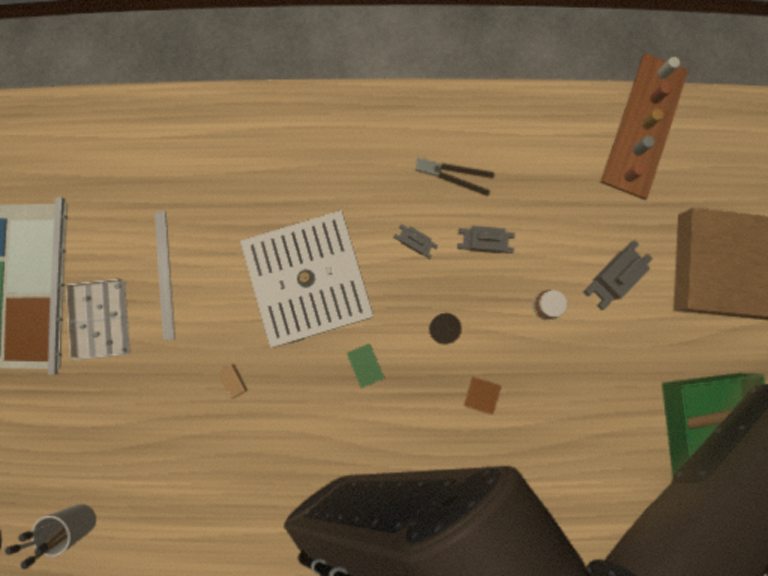

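View pics/scene0.png

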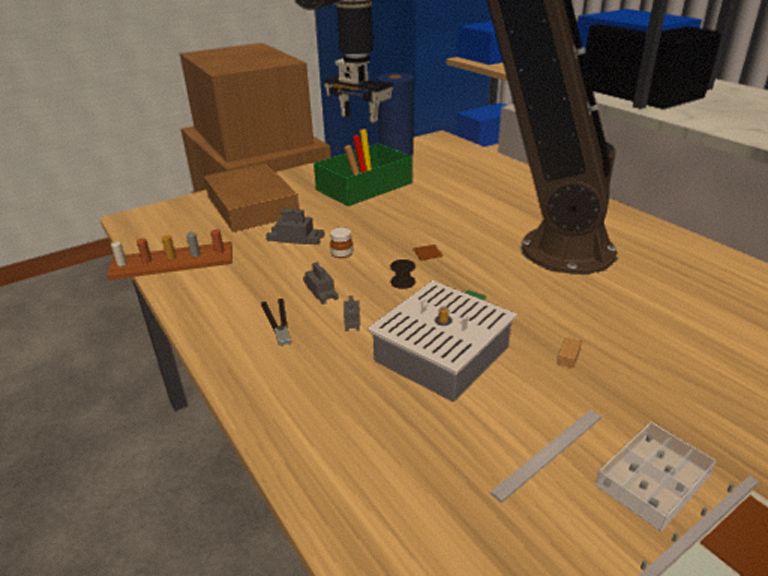

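Top view (1.5x scale): the guards are small at (415,240), middle at (487,240) and large at (618,275). The grinder head is at (305,278), with hooks at (282,285) and (329,271). Next I'll convert these to world positions and look from close by.

```bash
cat > h.py <<'E'
from plant import bot
import cv2,numpy as np
from scipy.spatial.transform import Rotation as R
F=np.diag([1,-1,-1,1.])
def KD(n):
    c=bot.get_calibration(n);return c,np.array([[c['fx'],0,c['cx']],[0,c['fy'],c['cy']],[0,0,1]]),c['distortion']
def cam_pose(n,st=None):
    c,_,_=KD(n)
    if n!='wrist': return np.linalg.inv(c['view'])
    T=np.eye(4);T[:3,:3]=R.from_quat(st['eef_rot']).as_matrix();T[:3,3]=st['tcp_pos'];return T@c['T_tool_cam']
def to_plane(n,px,z,T):
    _,K,D=KD(n);p=cv2.undistortPoints(np.array(px,float).reshape(-1,1,2),K,D)[:,0]
    d=np.c_[p[:,0],-p[:,1],-np.ones(len(p))]@T[:3,:3].T;o=T[:3,3]
    return o+d*((np.reshape(z,(-1,1))-o[2])/d[:,2:])
def project(n,P,T):
    _,K,D=KD(n);W=F@np.linalg.inv(T);return cv2.projectPoints(np.array(P,float),cv2.Rodrigues(W[:3,:3])[0],W[:3,3],K,D)[0][:,0]
def quat(yaw): # tool down, tool y axis at world angle yaw (mod pi)
    y=np.array([np.cos(yaw),np.sin(yaw),0]);z=np.array([0,0,-1.]);return R.from_matrix(np.c_[np.cross(y,z),y,z]).as_quat()
def look(name):
    st=bot.read_state();im=bot.camera('wrist');cv2.imwrite(name,im[:,:,::-1]);T=cam_pose('wrist',st);np.save(name+'.npy',T);return im,T
E
python3 - <<'E'
from h import *
T=cam_pose('top')
a=lambda l:(np.array(l,float)+.5)/1.5-.5
print(to_plane('top',a([(458,238),(514,239),(487,239)]),[14,14,64],T))
print(to_plane('top',a([(282,285),(329,271),(306,277)]),[115,115,114],T))
for y in(0,.28,np.pi,np.pi+.28):
  for p in([700,-150,260],[650,150,260]): print(y,p,bot.solve_ik(p,quat(y)))
E
```

```text
[[ 610.53896984 -153.92976885   14.        ]
 [ 608.40977378 -265.68607813   14.        ]
 [ 600.26643303 -204.01693936   64.        ]]
[[508.6801062  177.85237216 115.        ]
 [533.94617672  92.32351341 115.        ]
 [523.24109088 134.29220827 114.        ]]
0 [700, -150, 260] None
0 [650, 150, 260] [ 0.51843571  0.32830916  0.04357374  0.         -1.28606091  2.62315694]
0.28 [700, -150, 260] [ 0.0601379   0.41028241  0.16532236  0.         -1.32583628 -2.92173055]
0.28 [650, 150, 260] [ 0.51843571  0.32830916  0.04357374  0.         -1.28606091  2.90315694]
3.141592653589793 [700, -150, 260] [ 0.0601379   0.41028241  0.16532236  0.         -1.32583628 -0.0601379 ]
3.141592653589793 [650, 150, 260] [ 0.51843571  0.32830916  0.04357374  0.         -1.28606091 -0.51843571]
3.4215926535897934 [700, -150, 260] [ 0.0601379   0.41028241  0.16532236  0.         -1.32583628  0.2198621 ]
3.4215926535897934 [650, 150, 260] [ 0.51843571  0.32830916  0.04357374  0.         -1.28606091 -0.23843571]
```

Run:
```python
from h import *
bot.move_ptp([522,134,300],quat(np.pi+.288));bot.pause(.3)
im,T=look('wg.png');cv2.imwrite('pics/wg.png',cv2.resize(im[:,:,::-1],None,fx=1.5,fy=1.5,interpolation=cv2.INTER_CUBIC))
bot.move_ptp([607,-209,230],quat(np.pi));bot.pause(.3)
im,T=look('wd.png');cv2.imwrite('pics/wd.png',cv2.resize(im[:,:,::-1],None,fx=1.5,fy=1.5,interpolation=cv2.INTER_CUBIC))
print(bot.read_state()['t'],bot.read_state()['tcp_pos'])
```

```text
5.075 [ 607.18929736 -208.29213041  230.30790124]
```

View pics/wg.png

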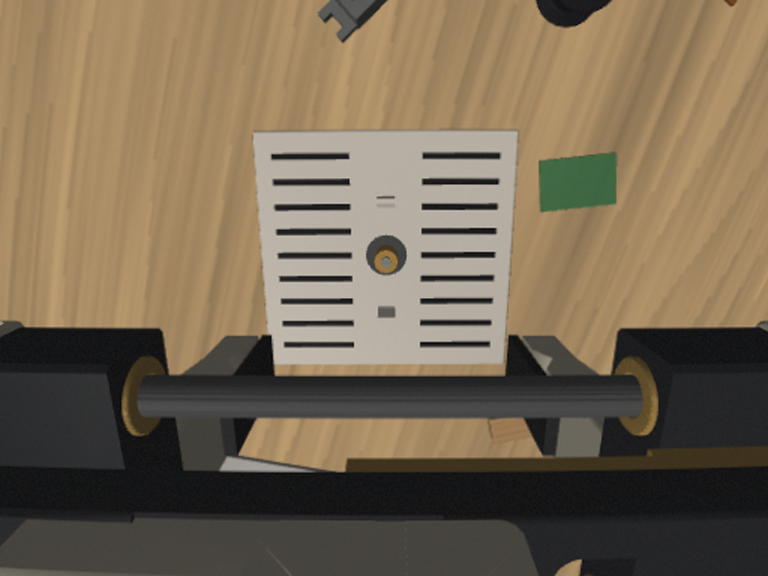

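View pics/wd.png

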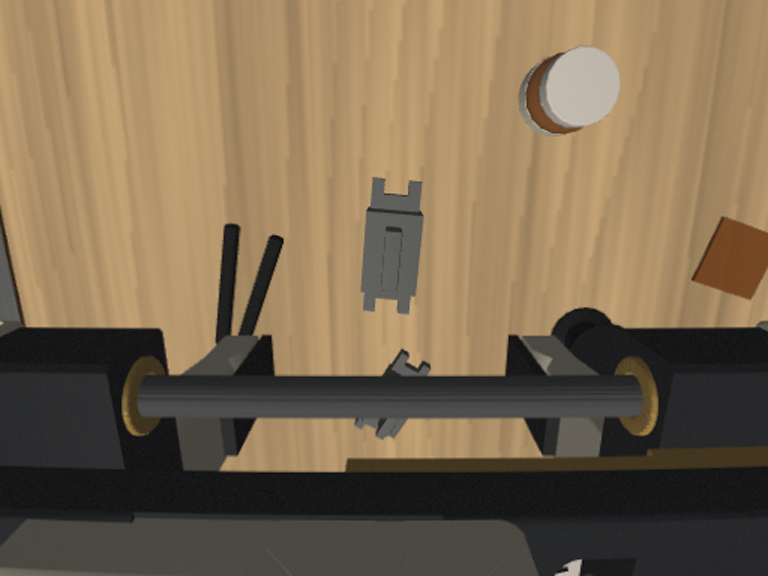

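Wrist views: the deck corners are at (253,131), (518,129), (504,363), (275,363), and the head top is at (386,262). The guard's rib top has corners (385,227), (403,227), (401,290), (383,290), with ear prong tips at (373,178), (422,181), (364,310), (409,313). I'll fit both poses.

Run:
```python
from h import *
from scipy.optimize import least_squares
a=lambda l:(np.array(l,float)+.5)/1.5-.5
def fit(n,pts,px,x0,T,zfree):
    pts=np.array(pts,float);px=a(px)
    def f(p):
        c,s=np.cos(p[2]),np.sin(p[2]);q=pts.copy()
        q[:,0]=p[0]+c*pts[:,0]-s*pts[:,1];q[:,1]=p[1]+s*pts[:,0]+c*pts[:,1]
        if zfree: q[:4,2]=p[3]
        return (project(n,q,T)-px).ravel()
    r=least_squares(f,x0);return r.x.round(3),r.fun.round(1)
Tg=np.load('wg.png.npy');Td=np.load('wd.png.npy')
# image up = tool -x... determine: project candidate
print(project('wrist',[[522,134,114],[522-28,134+96,90],[522+28,134-96,90]],Tg)*1.5)
# image top is grinder -y, image right is tool y = -grinder x
g=fit('wrist',[(105,-100,90),(-105,-100,90),(-105,100,90),(105,100,90),(0,0,114)],[(253,131),(518,129),(504,363),(275,363),(386,262)],[522,134,.288,90],Tg,True);print(g)
# guard, image top=-y
pts=[(6,-22,64),(-6,-22,64),(-6,22,64),(6,22,64),(20,-56,14),(-20,-56,14),(20,56,14),(-20,56,14)]
px=[(385,227),(403,227),(401,290),(383,290),(373,178),(422,181),(364,310),(409,313)]
print(fit('wrist',pts,px,[607,-209,0],Td,False))
Tt=cam_pose('top');print(to_plane('top',a([(306,277)]),114,Tt))
for z in(80,98):
  x,y,w=g[0][:3];u=np.array([-np.sin(w),np.cos(w)])
  print(z,project('wrist',[[x+43*u[0]*s,y+43*u[1]*s,z+28] for s in(1,-1)],Tg)*1.5+.25)
```

```text
[[389.35411107 258.81935452]
 [388.84531313 364.5608083 ]
 [389.85922491 124.87039518]]
(array([5.23167e+02, 1.37112e+02, 2.98000e-01, 7.98630e+01]), array([ 0.4,  0.4,  0.1, -0.1,  0.2, -1.1, -1.6,  0.4,  0.7,  0.3]))
(array([ 6.05373e+02, -2.11515e+02, -6.80000e-02]), array([ 1. ,  1.3,  0.1,  2.1, -1.6, -0.5, -0.4, -1.3, -0.4, -0.8,  0. ,
       -0.4,  0.4, -0.4,  1.1, -0.4]))
[[523.24109088 134.29220827 114.        ]]
80 [[387.65532401 312.7920927 ]
 [386.39748429 205.52056124]]
98 [[387.58858489 320.22222359]
 [386.25929316 207.79607382]]
```

Run:
```python
from h import *
q=quat(np.pi-.068)
bot.move_gripper(50)
bot.move_ptp([605.4,-211.5,110],q)
bot.line_to([605.4,-211.5,43],100)
bot.pause(.1);bot.move_gripper(0,40);bot.pause(.2)
s=bot.read_state();print(s['t'],s['width'],s['finger_force'],s['tcp_pos'],s['contact_force'])
bot.line_to([605.4,-211.5,215],150)
s=bot.read_state();print(s['width'],s['contact_force'])
bot.move_ptp([523.2,136,215],quat(np.pi+.296));bot.pause(.4)
im,T=look('wh.png');s=bot.read_state();print(s['t'],s['tcp_pos'],s['contact_force'])
cv2.imwrite('pics/wh.png',cv2.resize(im[60:330,130:390,::-1],None,fx=2.2,fy=2.2,interpolation=cv2.INTER_CUBIC))
```

```text
8.2667 11.421137329701267 39.975287318229675 [ 605.32580098 -211.48259701   42.90984375] [ 0.29043842 -0.49126632 -0.37491818]
11.925054448235393 [-0.33539979 -1.1956684  -1.56229493]
11.3583 [523.31695931 135.69147952 214.94786649] [ 0.01663743 -0.36210635 -0.98049219]
```

View pics/wh.png

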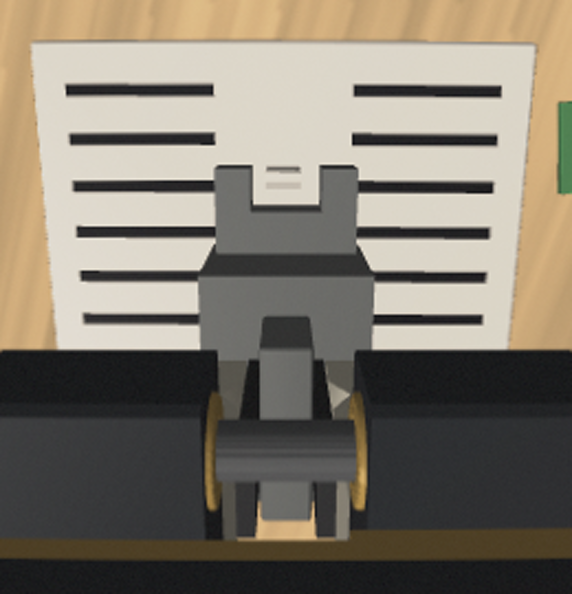

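Run:
```python
from h import *
T=np.load('wh.png.npy');Tg=np.load('wg.png.npy')
f=lambda p:(np.array(p,float)+.5)/2.2-.5+[130,60]
cr=lambda p:(p-[130,60]+.5)*2.2-.5
w=.297;c,s=np.cos(w),np.sin(w);u=np.array([c,s]);v=np.array([-s,c])
O=np.array([523.2,136])
def loc(px,z):
    P=to_plane('wrist',f(px),z,T)[:,:2]-O;return np.c_[P@u,P@v].round(1)
print('notch inner/prongs',loc([(252,205),(320,205),(217,166),(355,166)],186),'rib z236',loc([(264,317),(308,317)],236))
print('deck far edge corners @80,98',loc([(33,43),(535,43)],80),loc([(33,43),(535,43)],98))
print('slots x',loc([(214,91),(353,91)],80))
for z in(80,90,98):
    W=lambda x,y,h:[*(O+u*x+v*y),z+h]
    L=[W(0,-48.5,28),W(0,-45,28),W(0,-41,17),W(0,-41,15.4),W(0,-45,0),W(-7,-45,28),W(7,-45,28)]
    print(z,'wh',cr(project('wrist',L,T)).round(0).tolist())
    L+= [W(0,48.5,28),W(0,45,28),W(0,41,17),W(0,48.5,0),W(0,0,34)]
    print('wg',(project('wrist',L,Tg)*1.5+.25).round(0).tolist())
im=cv2.imread('wh.png')[120:170,210:310];
im2=cv2.imread('wg.png')[110:225,215:300]
cv2.imwrite('pics/z.png',np.hstack([cv2.resize(im,(500,250),interpolation=cv2.INTER_CUBIC).repeat(1,0) if 0 else cv2.copyMakeBorder(cv2.resize(im,(400,200),interpolation=cv2.INTER_CUBIC),0,375,0,0,cv2.BORDER_CONSTANT),cv2.resize(im2,None,fx=4.6,fy=5,interpolation=cv2.INTER_CUBIC)]))
```

```text
notch inner/prongs [[  9.6 -45.4]
 [ -9.5 -45.4]
 [ 19.2 -56.3]
 [-19.1 -56.3]] rib z236 [[  4.9 -28.3]
 [ -4.6 -28.3]]
deck far edge corners @80,98 [[ 105.6  -98.7]
 [-104.4  -98.5]] [[ 99.1 -97.1]
 [-98.  -96.8]]
slots x [[ 30.3 -78.7]
 [-28.5 -78.7]]
80 wh [[286.0, 169.0], [286.0, 178.0], [286.0, 185.0], [286.0, 184.0], [286.0, 171.0], [304.0, 178.0], [268.0, 178.0]]
wg [[387.0, 197.0], [387.0, 201.0], [387.0, 205.0], [387.0, 205.0], [387.0, 199.0], [396.0, 201.0], [378.0, 202.0], [388.0, 318.0], [388.0, 314.0], [388.0, 305.0], [388.0, 307.0], [387.0, 261.0]]
90 wh [[286.0, 171.0], [286.0, 181.0], [286.0, 188.0], [286.0, 187.0], [286.0, 173.0], [304.0, 181.0], [267.0, 181.0]]
wg [[387.0, 198.0], [387.0, 203.0], [387.0, 207.0], [387.0, 206.0], [387.0, 200.0], [396.0, 202.0], [377.0, 203.0], [388.0, 322.0], [388.0, 318.0], [388.0, 309.0], [388.0, 311.0], [387.0, 264.0]]
98 wh [[286.0, 173.0], [286.0, 183.0], [286.0, 190.0], [286.0, 190.0], [286.0, 175.0], [305.0, 183.0], [267.0, 183.0]]
wg [[387.0, 199.0], [387.0, 203.0], [387.0, 208.0], [387.0, 207.0], [387.0, 200.0], [396.0, 203.0], [377.0, 204.0], [388.0, 326.0], [388.0, 321.0], [388.0, 312.0], [388.0, 314.0], [387.0, 266.0]]
```

View pics/z.png

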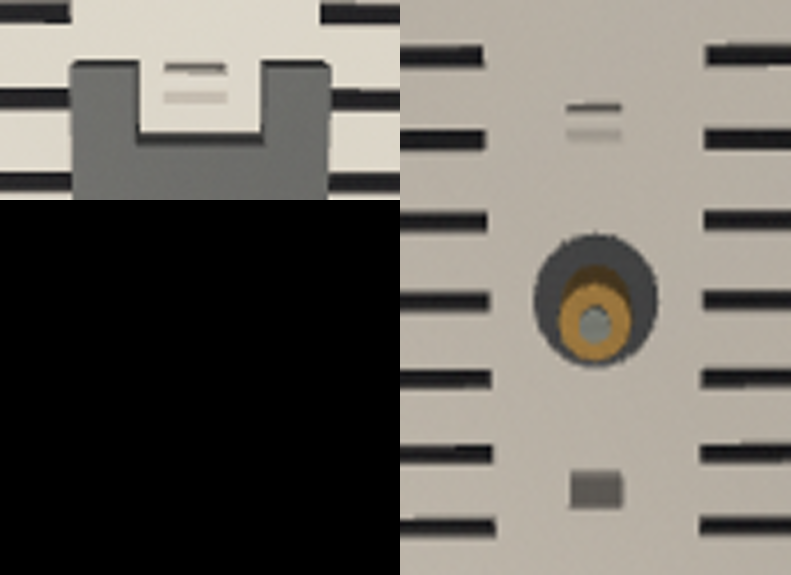

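The crop shows the camera sits on the −y side. The far hook shows its slope at rows 183–190 (crop), centred on column about 285. The notch inner bottom edge is at row 205, centred on column 286. I'll fit the hook and deck position and correct the held offset.

Run:
```python
from h import *
from scipy.optimize import least_squares
T=np.load('wh.png.npy');Tg=np.load('wg.png.npy')
f=lambda p:(np.array(p,float)+.5)/2.2-.5+[130,60]
w=.297;c,s=np.cos(w),np.sin(w);u=np.array([c,s]);v=np.array([-s,c]);O0=np.array([523.2,136])
g=lambda x,y:[(x-400)/4.6+215,y/5+110]; k=lambda x,y:[x/4+210,y/4+120]
obs=np.array([g(595,323),g(596,299.5),g(596,508),g(594,128),g(594,142),k(195.5,92),k(195.5,104)])
def res(p):
    W=lambda y,h:[*(O0+u*p[0]+v*p[1]+v*y),h]; z=p[2]
    a=project('wrist',[W(0,114),W(0,z),W(45,z+28),W(-45,z+28),W(-41,z+17)],Tg);b=project('wrist',[W(-45,z+28),W(-41,z+17)],T)
    return (np.vstack([a,b])-obs).ravel()
r=least_squares(res,[0,0,88]);print(r.x,r.fun.reshape(-1,2).round(1).tolist())
P=to_plane('wrist',f([(252,205),(320,205),(217,166),(355,166)]),172,T)[:,:2]-O0;L=np.c_[P@u,P@v];print(L)
gc=np.array([L[:,0].mean(),(L[:2,1].mean()+44+L[2:,1].mean()+56)/2]);print('guard centre',gc,'shift(local)',r.x[:2]-gc)
print('yaw err',(L[3,1]-L[2,1])/38)
```

```text
[ 0.71735206  1.19130597 86.07823973] [[0.1, 0.3], [-0.0, 0.2], [0.3, 0.1], [-0.1, 0.1], [-0.0, -0.1], [-0.1, -0.3], [-0.1, -0.1]]
[[ 10.31354709 -43.43655628]
 [-10.25368728 -43.40670522]
 [ 20.58839775 -55.13335502]
 [-20.55902282 -55.07657004]]
guard centre [0.02230869 0.73670336] shift(local) [0.69504337 0.45460261]
yaw err 0.0014943417065773857
```

Run:
```python
from h import *
w=.297;c,s=np.cos(w),np.sin(w)
p=np.array([523.2,136])+.695*np.array([c,s])+.455*np.array([-s,c])
bot.line_to([*p,163],100);bot.pause(.3)
b=bot.read_state()['contact_force'];print(b)
z=163;peak=0;drop=False
while z>122:
    z-=1 if z>152 else .5
    bot.line_to([*p,z],20);bot.pause(.06)
    st=bot.read_state();F=st['contact_force']-b
    print(z,round(st['tcp_pos'][2],2),F.round(1),round(st['t'],1))
    peak=max(peak,F[2])
    if peak>8 and F[2]<4: drop=True
    if F[2]>20 or abs(F[:2]).max()>15 or (drop and F[2]>8): break
```

```text
[-0.28648205  0.76791192 -1.45464926]
162 162.02 [ 0.4 -0.5  0.6] 12.6
161 160.94 [ 0.1 -0.3  0.1] 12.9
160 159.96 [ 1.4 -1.4  1.3] 13.2
159 158.97 [ 0.  -1.7  1.6] 13.6
158 157.97 [ 0.7 -0.9  0.4] 13.9
157 156.96 [ 1.1 -1.   1.1] 14.2
156 155.96 [ 0.3 -0.9  0.2] 14.5
155 154.96 [ 0.8 -0.7  0.4] 14.8
154 153.98 [ 0.2 -0.2  0.2] 15.1
153 152.97 [ 0.1 -0.3  0.9] 15.4
152 151.96 [ 0.4 -0.9  1.1] 15.7
151.5 151.5 [ 1.1 -1.5  1.2] 16.0
151.0 150.99 [ 1.  -0.4 -0. ] 16.3
150.5 150.5 [ 0.6 -0.1  1.3] 16.6
150.0 150.07 [ 0.2 -1.2  2. ] 16.9
149.5 149.67 [ 0.1 -2.6  3. ] 17.3
149.0 149.16 [ 0.5 -2.2  3.9] 17.6
148.5 148.7 [ 1.  -2.1  5.5] 17.9
148.0 148.26 [-0.2 -0.8  6.3] 18.2
147.5 147.89 [ 0.4 -1.4  8. ] 18.5
147.0 147.53 [ 0.3 -1.5  9. ] 18.8
146.5 147.15 [-0.5 -1.2  8.9] 19.1
146.0 146.73 [-0.7 -1.3  9.6] 19.4
145.5 146.36 [ 0.2 -1.1 10.3] 19.7
145.0 145.96 [-0.1 -0.3 10.4] 20.0
144.5 145.62 [-1.1 -0.9 11.2] 20.3
144.0 145.28 [-1.1 -0.8 12.4] 20.6
143.5 144.88 [-1.  -1.1 12.8] 21.0
143.0 144.33 [ 0.5 -0.9 12.8] 21.3
142.5 144.15 [-2.4 -1.3 13.7] 21.6
142.0 143.85 [-2.5 -1.6 15.7] 21.9
14
[... 276 characters left out ...]
4
137.5 137.55 [ 3.2 -3.   6.6] 24.7
137.0 136.99 [ 4.  -4.1  5.8] 25.0
136.5 136.41 [ 2.8 -4.3  6. ] 25.3
136.0 135.89 [ 2.6 -4.1  5.9] 25.6
135.5 135.39 [ 1.9 -4.5  6.5] 25.9
135.0 134.88 [ 1.9 -3.8  6.7] 26.2
134.5 134.37 [ 1.5 -3.1  6.3] 26.5
134.0 133.91 [ 1.6 -4.   6.5] 26.8
133.5 133.42 [ 0.8 -3.2  6.8] 27.1
133.0 132.95 [ 1.9 -3.6  6.4] 27.4
132.5 132.48 [ 1.  -3.6  6.5] 27.7
132.0 132.03 [ 1.2 -3.9  6.1] 28.1
131.5 131.53 [ 1.2 -3.4  6.1] 28.4
131.0 131.0 [ 1.8 -3.   5.5] 28.7
130.5 130.54 [ 0.9 -3.6  6.4] 29.0
130.0 129.71 [ 4.  -5.8  3.7] 29.3
129.5 129.09 [ 3.  -5.7  3.6] 29.6
129.0 128.62 [ 3.7 -6.2  2.8] 29.9
128.5 128.46 [ 1.4 -5.8  6.1] 30.2
128.0 128.29 [ 0.2 -4.9 10.3] 30.5
```

Run:
```python
from h import *
w=.297;c,s=np.cos(w),np.sin(w)
p=np.array([523.2,136])+.695*np.array([c,s])+.455*np.array([-s,c])
b=np.array([-.29,.77,-1.45])
for z in(127.7,127.4):
    bot.line_to([*p,z],20);bot.pause(.15);st=bot.read_state();F=st['contact_force']-b
    print(z,round(st['tcp_pos'][2],2),F.round(1),st['moment'].round(2),round(st['t'],1))
    if F[2]>14: break
im,T=look('we.png');sc=bot.camera('scene')[:,:,::-1]
cv2.imwrite('scene_e.png',sc)
a=cv2.resize(im[110:260,190:330,::-1],(400,428),interpolation=cv2.INTER_CUBIC);d=cv2.resize(sc[175:265,245:345],(400,360),interpolation=cv2.INTER_CUBIC)
cv2.imwrite('pics/e.png',np.hstack([a,cv2.copyMakeBorder(d,0,68,0,0,cv2.BORDER_CONSTANT)]))
```

```text
127.7 128.26 [-0.2 -4.6 10.8] [-1.91  0.47 -0.09] 30.9
127.4 128.18 [-2.1 -5.2 14. ] [-1.79  0.83 -0.1 ] 31.3
```

View pics/e.png

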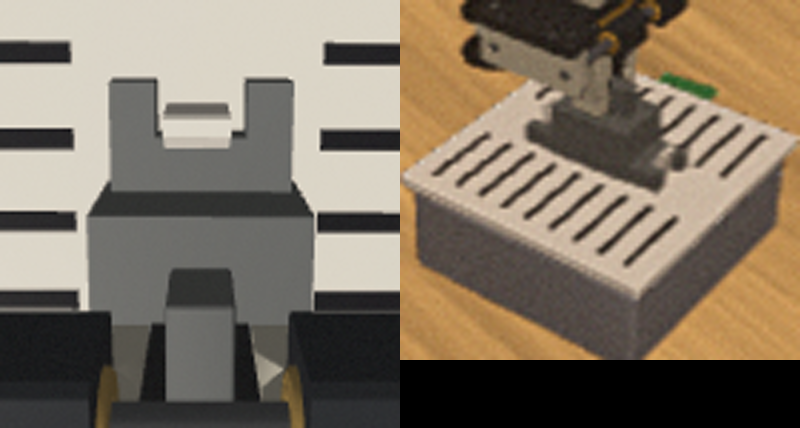

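The −y hook has its barb over the ear. I can't see the +y hook from here, and the sideways force suggests it may still be out. I'll release, back off and look at it directly.

Run:
```python
from h import *
w=.297;c,s=np.cos(w),np.sin(w);v=np.array([-s,c])
p=np.array([523.2,136])+.695*np.array([c,s])+.455*np.array([-s,c])
bot.move_gripper(50);print(bot.read_state()['contact_force'])
bot.line_to([*p,200],150)
bot.line_to([*(p+110*v),200],200);bot.pause(.3)
im,T=look('wf.png');sc=bot.camera('scene')[:,:,::-1];cv2.imwrite('scene_f.png',sc)
print(bot.read_state()['t'])
q=[[*(p+y*v+x*np.array([c,s])),86+z] for x,y,z in[(0,44,14),(0,-44,14),(0,41,17),(0,45,28),(0,0,64)]]
print(project('wrist',q,T).round(0).tolist());print(project('scene',q,cam_pose('scene')).round(0).tolist())
m=project('wrist',q,T)[0];
a=cv2.resize(im[0:220,180:340,::-1],(400,550),interpolation=cv2.INTER_CUBIC)
e=project('scene',q,cam_pose('scene'))[4].astype(int);d=cv2.resize(sc[e[1]-30:e[1]+45,e[0]-40:e[0]+40],(400,375),interpolation=cv2.INTER_CUBIC)
cv2.imwrite('pics/f.png',np.hstack([a,cv2.copyMakeBorder(d,0,175,0,0,cv2.BORDER_CONSTANT)]))
```

```text
[-0.05602032  0.53857763  0.53475554]
33.9833
[[260.0, 116.0], [259.0, -1.0], [260.0, 113.0], [260.0, 118.0], [260.0, 48.0]]
[[308.0, 214.0], [282.0, 203.0], [307.0, 213.0], [309.0, 210.0], [296.0, 194.0]]
```

View pics/f.png

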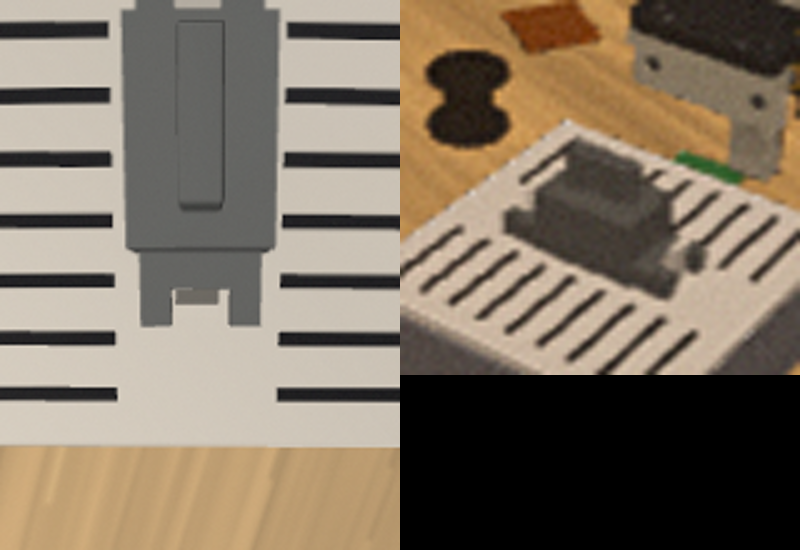

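The +y hook's slope is at crop rows 290–305, entirely outside the notch edge at row 289. It's swung out about 3 mm, so that side hasn't clicked. I'll press gently on the +y end of the rib with closed fingertips.

Run:
```python
from h import *
w=.297;c,s=np.cos(w),np.sin(w);v=np.array([-s,c])
p=np.array([523.2,136])+.695*np.array([c,s])+.455*v+17*v
bot.move_gripper(0,20)
bot.line_to([*p,200],200);bot.line_to([*p,154],120);bot.pause(.25)
b=bot.read_state()['contact_force'];z=154.;peak=0
while z>143:
    z-=.5
    bot.line_to([*p,z],20);bot.pause(.06);st=bot.read_state();F=st['contact_force']-b
    print(z,round(st['tcp_pos'][2],2),F.round(1),round(st['t'],1))
    peak=max(peak,F[2])
    if F[2]>12: break
```

```text
153.5 153.61 [-0.3 -0.9 -0. ] 36.6
153.0 152.96 [-0.8 -1.9  0. ] 37.0
152.5 152.46 [-0.9 -0.9 -0.2] 37.3
152.0 151.96 [-0.7 -0.8 -0.8] 37.6
151.5 151.47 [ 0.  -0.8 -1.2] 37.9
151.0 150.97 [ 0.2 -0.8 -0.9] 38.2
150.5 150.47 [ 0.1 -1.6 -1.1] 38.5
150.0 150.16 [-0.6  0.   0.9] 38.8
149.5 149.23 [-0.4 -1.4 -0.9] 39.1
149.0 148.89 [ 0.8  0.4 -0.7] 39.4
148.5 148.48 [ 0.2 -1.  -0.1] 39.7
148.0 148.43 [-1.9 -0.8  4.2] 40.0
147.5 148.47 [-3.9 -0.8  8.9] 40.4
147.0 148.46 [-4.5 -0.1 12. ] 40.7
```

It moved at about 150 with a force drop, then met a firm stop at 148.45. I'll back off and check.

Run:
```python
from h import *
w=.297;c,s=np.cos(w),np.sin(w);v=np.array([-s,c])
p=np.array([523.2,136])+.695*np.array([c,s])+.455*v
bot.line_to([*(p+17*v),200],150)
bot.line_to([*(p+110*v),200],200);bot.pause(.3)
im,T=look('wg2.png');a=cv2.resize(im[0:160,180:340,::-1],(500,500),interpolation=cv2.INTER_CUBIC)
bot.line_to([*(p+35*v),250],200);bot.pause(.3)
im,T=look('wg3.png');print(bot.read_state()['t'])
i=project('wrist',[[*p,120]],T)[0].astype(int);print(i)
y0=max(0,i[1]-85);d=cv2.resize(im[y0:y0+170,i[0]-50:i[0]+50,::-1],(294,500),interpolation=cv2.INTER_CUBIC)
cv2.imwrite('pics/g.png',np.hstack([a,d]))
```

```text
43.075
[259 147]
```

View pics/g.png

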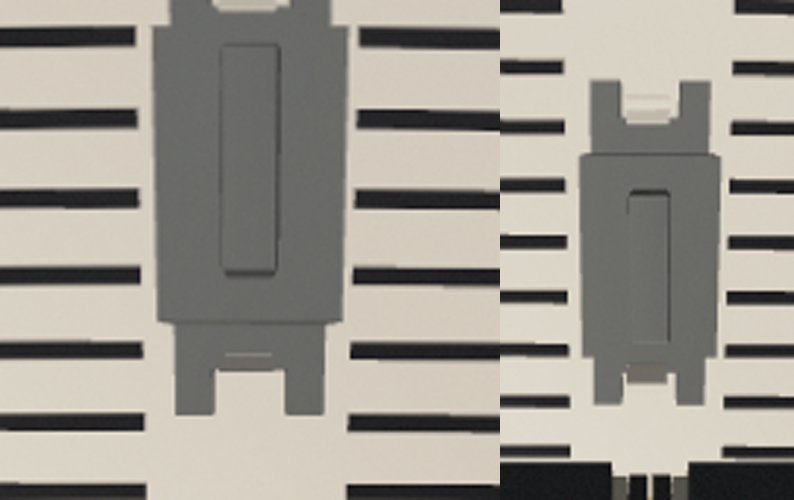

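Both barbs now overlap the ears: the +y one at (248,355) is over the ear, and so is the −y one at (648,115). The guard sits level and the robot is clear of it.

```bash
python3 -c "
from plant import bot
print(bot.read_state()['t'],bot.close_job())"
```

```text
the job is handed in; nothing more can be done
43.075 None
```

The middle-sized guard is seated flat on the deck with both hooks clicked over its ears (the +y side needed a second light press), nothing else was touched, and the job was handed in at 43 s; the highest force in my readings was about 19 N on the way down and 14 N on the deck.

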